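# Free the safety latch of the blade cupboard and open its door

### The job

Open the little wooden blade cupboard on the bench: pull its door by the handle until the safety hook catches it ajar, then reach down into the gap behind the door, gently press the sprung orange hook down, feeling for its height, and keep it pressed while you draw the door past the catch. Swing the door wide open and leave it standing there; do not force the hook or the catch, and leave everything else on the bench where it is.

Things in the scene. Friction and masses are not known exactly. Their poses are not given: they have to be found in the camera images.
- cupboard: Small wooden cupboard fixed to the bench: 200 deep (x), 270 wide (y), 200 mm high. Origin: centre of its underside; z up; front with the door at -x. Front edges of its 10 mm thick top and sides at x = -95 mm. The door, its handle, the hook and the catch hang on one adjustable frame, 0 to 9 mm higher or lower than the z values given here; this is not reported: find the hook's height by touch.
- hinge (a point): Vertical hinge axis, fixed point on the cupboard (x -102, y +125, z 0 mm). DOOR FRAME for the other entries: origin here, turning with the door, parallel to the cupboard when shut. Door of light wood: inner face x = 0, outer face x = -16, free edge y = -250, z = 11 to 191 mm.
- handle_shut (a point): Point fixed on the cupboard where the handle's axis is while the door is shut, 150 mm up. The handle moves with the door: upright steel bar, 12 mm thick, door frame x = -52, y = -215, z = 96 to 181 mm, on two 10 mm thick standoffs (z 108, 161). Pinch it from above, fingers on its +y and -y sides.
- hook_shut (a point): Point fixed on the cupboard where the middle of the hook arm's top is (at mid height setting) while shut. The hook moves with the door: orange arm on the inner face, 26 mm wide, door frame x = 0 to 60, y = -187 to -213, flat top z = 172 mm; upright round barb, 8 mm thick, 9 mm high, at x = 54.5. Sprung upwards; slides straight down 10 mm to a hard stop.
- catch (a point): Middle of the catch (at mid height setting), a steel bar 12 x 100 x 12 mm along y under the top's front edge, point fixed on the cupboard. Pulling the door, the barb meets it at about 0.17 rad; then a gap about 40 mm wide, open from above, lies at the hook between inner face and top's front edge, the hook arm crossing it.
- gap (a point): Point fixed on the cupboard: middle of that gap, at the top's height. The hook: 3 N at first touch, about 9 N where the barb clears the catch (7 mm down), 12 N just before the hard stop; keep it there until the door is past about 0.25 rad, after which the hook no longer matters. Over 20 N on the hook, from pressing or from pulling the door against the catch, damages it.
- door (a joint): Door angle in rad: 0 shut, grows as the free edge swings out of the front towards -x of the cupboard (clockwise from above), end stop at 1.75. Light hinge friction (about 0.15 N m) holds it where it is left. It starts at 0 to 0.03.
- wax_tin: Flat aluminium tin, 64 mm in diameter, 18 mm high, standing on the cupboard's top. Bystander. Origin: centre of its underside.
- rivet_jar: Jar with steel cap, 60 mm in diameter, 85 mm high, on the bench beside the cupboard's -y side. Bystander. Origin: centre of its underside.
- hammer: Hammer lying beside the cupboard's +y side. Bystander. Origin: underside, near its middle.
- punch_slab: Black rubber slab, 100 x 140 x 25 mm, lying on the bench. Bystander. Origin: centre of its underside.
- slicker: Turned wooden edge slicker, 36 mm in diameter, 90 mm high, standing. Bystander. Origin: centre of its underside.
- glue_brush: Flat brush lying on the bench. Bystander. Origin: underside, near its middle.
- parts_tray: White open tray, 120 x 160 x 40 mm. Bystander. Origin: centre of its underside.

How it is judged:
By the outcome, as a careful person would: the job done as asked, in the order asked, and still so for the second after the job is handed in, with the robot touching nothing.
It also fails if it takes over 64 s, if anything falls off the work surface, if the arm or the gripper's body presses on something with over 40 N, if the wrist force passes 120 N, or if a joint passes its speed limit or range.

### The arm

A 6-joint arm with a two-finger parallel gripper is mounted at the origin on the work surface. World frame = base frame: x ahead of the robot, y to its left, z up, the work surface at z = 0. Lengths are in m, angles in rad, forces in N, time in s.
With the tool pointing down it reaches from about 0.35 to 0.775 m from the base axis. Payload 7.3 kg.
Tool frame: the origin (TCP) lies at the very end of the fingers, on their centre line; the grasp point (between the pads) lies 19 mm behind it; x points along the fingers, y is the direction in which the jaws open and shut, and the axes are right-handed (so a half turn about x gives the same grasp; the last joint's range is limited). The gripper opens to 92 mm and grips with 3 to 60 N. Pads are 19 mm wide; open, the fingers measure 130 mm over their backs; the gripper's body (75 mm by 190 mm) begins 47 mm behind the grasp point.
Start: joints at [1.159, 0.342, 1.524, -0, 1.275, -0.146], TCP at [0.138, 0.507, 0.195] pointing down, gripper open.
Joint ranges: [-2.53, 2.53], [-0.77, 2.02], [0.04, 2.7], [-1, 4.14], [0.28, 2.66], [-3.11, 3.11]. Speed limits (rad/s): [2.57, 2.57, 3.14, 3.14, 3.14, 3.14].

### API

Orientations are given as [roll, pitch, yaw] about the fixed x, y, z axes, in that order (R = Rz(yaw) Ry(pitch) Rx(roll)).
In Python, from cell import observe, vision, job gives the robot as it stands.
- The arm moves only by the tool send_rows, never from a script. Its argument "motion" is a list of rows, each an object with "hand": the opening, from -1 (shut) to 1 (fully open), so that 0 is half open; "slide": the shift along the tool's x, y, z in mm, a list of three; "spin": the turn about the tool's x in rad. In form: [{"hand": hand, "slide": [tx, ty, tz], "spin": spin}, ...]. A call has 1 to 8 rows; each row shifts and turns the pose as measured when the row begins, along the tool's axes as they then stand; what a row does not reach is not made up. A row lasts 1/10 s, in which the tool goes at most 50 mm and 8.59 degrees, less where a joint would pass 70% of its speed; a pose out of reach is approached as far as the arm can. A call with a gripper value outside its range is refused whole. The fingers move at their own pace and stop on an object; "grip_force" is the grip in N (left out, the last holds). Time passes only in rows, so rows that do not move let the fingers close. It gives the time, the measured TCP pose, the force and the opening at its end, in the units of the state.
- observe(): the state, without advancing time (a new reading comes with each control period).
- vision.read_camera(name): name is "scene" or "top" or "wrist"; returns a dict with "pixels" (384x512x3 uint8, blue, green, red), "range_z" (384x512 float32, m along the optical axis (not along the pixel's ray), 0 where there is no reading), "fx", "fy", "cx", "cy" (pixels), "world_from_camera" (4x4, takes a point from camera to world coordinates); the wrist camera has in their place "T_tool_cam" (4x4, takes a point from camera to tool coordinates, whose origin is the TCP and whose axes are the tool frame's). Camera axes: x right, y down, z forward; pixel columns grow to the right and rows downward; lengths in m; the calibration is good to about 2 mm. A picture is of the moment at which its call begins: read the wrist's pose just before it.
- job.hand_in(): hands the job in, once; it reports no verdict.
Trained networks look in a picture, given as the dict that the camera call returned (one of the last four; its "shot" number tells which), for a name from the list of things; names that differ only in an ending like _2 or _b are one class to them, and where a whole thing is asked for, a point or a joint stands for the part that bears it (a point fixed in the world has none). Each returns a list of dicts, best first, with "conf" (0 to 1); they miss things now and then, are a little off and sometimes report something else, mostly with a low value. They report only what shows in the picture. A call takes as long as a camera call.
- vision.search_frame(picture, thing): "uv" ([column, row] in pixels, amid what is visible of it).
- vision.cut_out(picture, thing): "mask" (384x512 bool, what is visible of it) and "uv" ([column, row] in pixels, amid what is visible of it).
The state is a dict: "time": time; "qpos": joint angles; "qvel": joint speeds; "joint_efforts": joint torques, N m; "tool_pos": TCP position; "tool_rot": TCP orientation; "contact_force": force on the tool from outside, world axes, zero at the start; "torque": the same for the moment, N m; "opening": finger opening in m.
Only numpy, scipy, OpenCV 4.12 (cv2) and the standard library are available. Lean on these libraries where they do the work, as an engineer would, in place of code of your own. Each camera call takes 0.05 s, during which the arm holds its last target.

## Working session

There is one attempt and no reset: what is moved stays moved. The work goes in short steps, Python scripts to look and compute and a tool call to move; the robot and the scene stay as the last step left them, time stands still between calls to the robot, and variables do not carry over. Pictures are saved under pics/ and viewed, and the job is handed in when it is done.

Besides the shell and the picture viewer there is one more tool, called after "Request:" as name(argument=value, ...), one argument or row to a line, values as JSON. send_rows: Moves the arm, as the interface text tells. Its arguments: {"type":"object","properties":{"motion":{"type":"array","items":{"type":"object","properties":{"hand":{"type":"number"},"slide":{"type":"array","items":{"type":"number"}},"spin":{"type":"number"}}}},"grip_force":{"type":"number"}},"required":["motion"]}

```bash
ls; mkdir -p pics
python3 - <<'E'
from cell import observe, vision
import cv2,json,numpy as np
s=observe(); print({k:np.round(v,4).tolist() for k,v in s.items()})
for n in ["scene","top"]:
    p=vision.read_camera(n); cv2.imwrite(f"pics/{n}0.png",p["pixels"])
    print(n,p["fx"],p["cx"],p["cy"],np.round(p["world_from_camera"],3).tolist())
    np.savez(f"{n}0.npz",**{k:p[k] for k in ["pixels","range_z","fx","fy","cx","cy","world_from_camera"]})
    for t in ["cupboard","door","handle_shut","hook_shut","catch","wax_tin","rivet_jar","hammer","punch_slab","slicker","glue_brush","parts_tray"]:
        try: r=vision.cut_out(p,t)
        except Exception as e: print(t,e);continue
        for d in r[:2]: 
            m=d["mask"]; z=p["range_z"]; v,u=np.where(m&(z>0)); zz=z[v,u]
            P=np.stack([(u-p["cx"])/p["fx"]*zz,(v-p["cy"])/p["fy"]*zz,zz,np.ones_like(zz)])
            W=(p["world_from_camera"]@P)[:3]
            print(t,round(d["conf"],2),np.round(d["uv"]),m.sum(),np.round(np.median(W,1),3) if len(u) else "",np.round(np.percentile(W,[2,98],axis=1),3).tolist() if len(u) else "")
E
```

```text
pics
{'time': 0.0, 'qpos': [1.159, 0.3427, 1.525, 0.0, 1.2754, -0.146], 'qvel': [-0.0002, -0.0005, 0.0014, -0.0027, 0.0016, -0.0002], 'joint_efforts': [-0.0025, -43.126, -24.4205, 0.0715, 0.0564, -0.0001], 'tool_pos': [0.1377, 0.5062, 0.1946], 'tool_rot': [-1.7431, 1.5692, -2.0089], 'contact_force': [-0.6151, -0.9153, -0.3952], 'torque': [0.0035, -0.0538, -0.0279], 'opening': 0.0916}
scene 449.3372196335959 247.73394488845094 195.98903076541643 [[-0.801, 0.449, -0.397, 1.12], [0.599, 0.615, -0.513, 0.72], [0.014, -0.648, -0.761, 1.192], [0.0, 0.0, 0.0, 1.0]]
cupboard 0.96 [198. 221.] 8526 [0.758 0.035 0.197] [[0.623, -0.163, 0.011], [0.855, 0.109, 0.204]]
door 0.95 [228. 188.] 670 [ 0.634 -0.024  0.181] [[0.518, -0.237, -0.0], [0.656, 0.104, 0.201]]
handle_shut 0.88 [198. 220.] 8699 [0.757 0.032 0.197] [[0.617, -0.166, 0.003], [0.855, 0.109, 0.204]]
hook_shut 0.66 [201. 216.] 8686 [0.757 0.032 0.197] [[0.614, -0.168, 0.003], [0.855, 0.109, 0.204]]
hook_shut 0.39 [373. 274.] 563 [0.395 0.395 0.019] [[0.29, 0.337, 0.009], [0.458, 0.435, 0.024]]
catch 0.83 [197. 223.] 8477 [0.758 0.036 
[... 1920 characters left out ...]
mmer 0.92 [207. 148.] 636 [0.716 0.174 0.024] [[0.619, 0.149, -0.001], [0.867, 0.226, 0.031]]
punch_slab 0.85 [351. 246.] 1176 [ 0.365 -0.339  0.025] [[0.306, -0.411, 0.013], [0.424, -0.271, 0.03]]
punch_slab 0.49 [128. 181.] 1537 [0.6   0.465 0.006] [[0.538, 0.378, -0.001], [0.656, 0.538, 0.042]]
slicker 0.48 [380. 206.] 126 [ 0.507 -0.427  0.074] [[0.495, -0.443, 0.006], [0.523, -0.419, 0.091]]
glue_brush 0.6 [145. 238.] 511 [0.393 0.389 0.018] [[0.291, 0.335, 0.001], [0.46, 0.432, 0.025]]
parts_tray 0.72 [265. 138.] 6106 [ 0.717 -0.034  0.199] [[0.616, -0.162, 0.012], [0.847, 0.098, 0.205]]
parts_tray 0.6 [127. 180.] 1550 [0.601 0.466 0.007] [[0.537, 0.378, -0.001], [0.658, 0.539, 0.043]]
```

Run:
```python
import cv2,numpy as np
a=cv2.imread("pics/scene0.png");cv2.imwrite("pics/scene0c.png",cv2.resize(a[120:320,100:300],None,fx=3,fy=3,interpolation=cv2.INTER_CUBIC))
b=cv2.imread("pics/top0.png");cv2.imwrite("pics/top0c.png",cv2.resize(b[70:230,180:360],None,fx=4,fy=3.7,interpolation=cv2.INTER_CUBIC))
d=np.load("top0.npz");p=d
z=d["range_z"];v,u=np.where(z>0);zz=z[v,u]
W=(d["world_from_camera"]@np.stack([(u-d["cx"])/d["fx"]*zz,(v-d["cy"])/d["fy"]*zz,zz,np.ones_like(zz)]))[:3]
m=(abs(W[2]-0.2)<0.006)&(W[0]>.55)
P=W[:2,m].T.astype(np.float32)
print("top z",np.median(W[2,m]),cv2.minAreaRect(P*1000), m.sum())
# robust edges: front edge per y bin
for ylo in np.arange(-0.17,0.11,0.02):
    q=P[(P[:,1]>ylo)&(P[:,1]<ylo+.02)]
    if len(q)>5: print(round(ylo+.01,3),len(q),q[:,0].min().round(4),q[:,0].max().round(4))
for xlo in np.arange(0.62,0.86,0.02):
    q=P[(P[:,0]>xlo)&(P[:,0]<xlo+.02)]
    if len(q)>5: print("x",round(xlo+.01,3),len(q),q[:,1].min().round(4),q[:,1].max().round(4))
```

```text
top z 0.2001158447537308 ((714.4395141601562, 42.39312744140625), (1500.3265380859375, 295.8580017089844), 89.48723602294922) 10084
-0.16 300 0.6406 0.8344
-0.14 372 0.6399 0.838
-0.12 373 0.6433 0.838
-0.1 388 0.6443 0.8422
-0.08 367 0.6467 0.8443
-0.06 321 0.6502 0.845
-0.04 266 0.6505 0.8481
-0.02 269 0.6531 0.8516
-0.0 308 0.6562 0.8508
0.02 354 0.6581 0.8553
0.04 392 0.6599 0.8573
0.06 378 0.6635 0.8592
0.08 354 0.6644 0.8627
0.1 187 0.667 0.8322
x 0.63 433 -0.1366 0.7901
x 0.65 673 -0.7072 0.7874
x 0.67 932 -0.6724 0.7897
x 0.69 944 -0.6712 0.7892
x 0.71 925 -0.6702 0.7898
x 0.73 913 -0.1673 0.7873
x 0.75 816 -0.1707 0.7913
x 0.77 790 -0.1709 0.7898
x 0.79 819 -0.1745 0.7918
x 0.81 886 -0.1777 0.7904
x 0.83 738 -0.1775 0.7898
x 0.85 215 -0.1077 0.0893
```

View pics/scene0c.png

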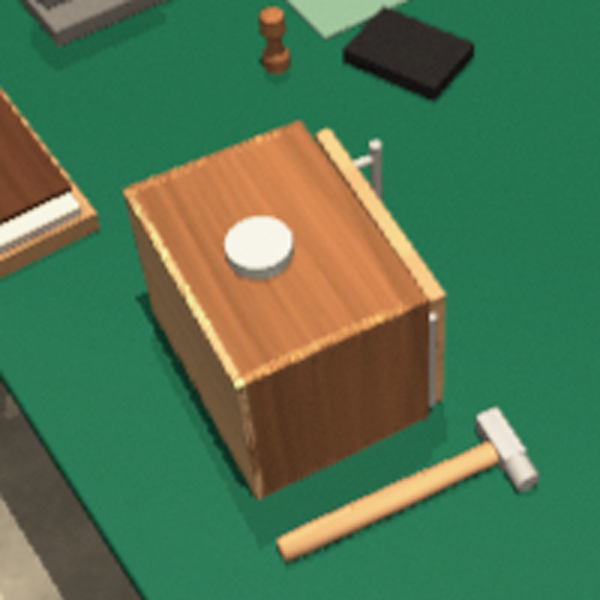

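View pics/top0c.png

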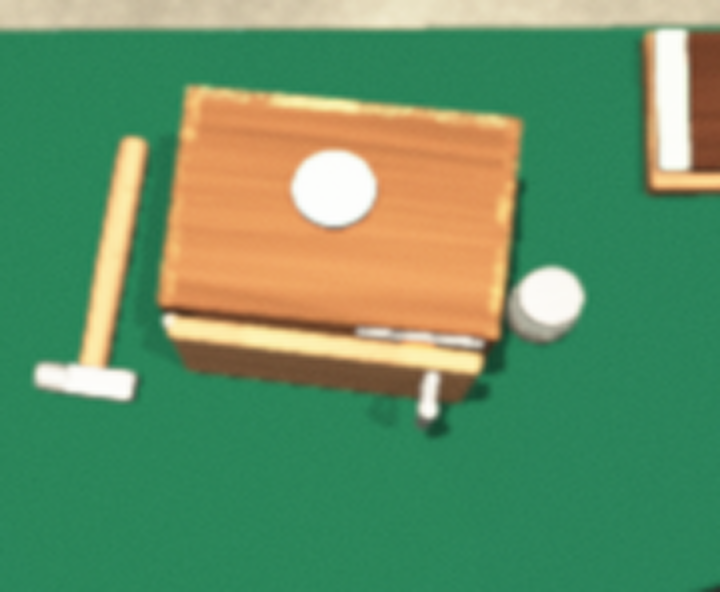

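View pics/top0.png

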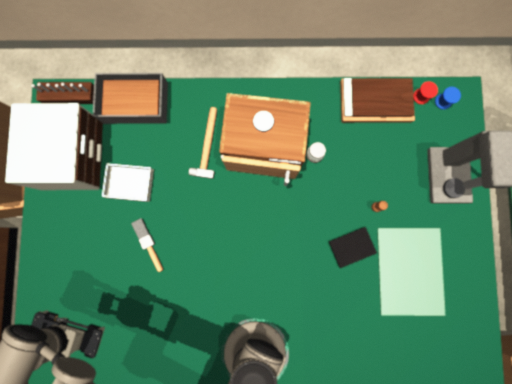

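The scene shows the cupboard facing the robot, with its handle at about (198,170) in the full scene picture. In the top picture the handle is at about (288,180). The jar touches the -y side area and the hammer is on the +y side. Next I fit the pose.

```bash
cat > h.py <<'E'
import numpy as np,cv2
from scipy.spatial.transform import Rotation as R
def cloud(d,mask=None,Wc=None):
    z=d["range_z"];m=z>0
    if mask is not None:m=m&mask
    v,u=np.where(m);zz=z[v,u]
    T=d["world_from_camera"] if Wc is None else Wc
    return (T@np.stack([(u-d["cx"])/d["fx"]*zz,(v-d["cy"])/d["fy"]*zz,zz,np.ones_like(zz)]))[:3],u,v
def rot(s): return R.from_euler('xyz',s["tool_rot"]).as_matrix()
E
python3 - <<'E'
from h import *
from cell import observe
from scipy.optimize import minimize
print(np.round(rot(observe()),3))
for n in ["top","scene"]:
    d=np.load(n+"0.npz");W,u,v=cloud(d)
    m=(abs(W[2]-0.2)<0.007)&(W[0]>.6)&(W[0]<.9)&(abs(W[1]+.03)<.17)
    im=np.zeros((384,512),np.uint8);im[v[m],u[m]]=1
    k,l,st,c=cv2.connectedComponentsWithStats(im); j=1+np.argmax(st[1:,4]); 
    sel=l[v,u]==j; P=(W[:2,m&sel].T*1000).astype(np.float32)
    # exclude door: slope edges by robust line fits
    def edge(P,ax,fn,lo,hi,step=8):
        pts=[]
        o=1-ax
        for a in np.arange(lo,hi,step):
            q=P[(P[:,o]>=a)&(P[:,o]<a+step)]
            if len(q)>3: pts.append(q[np.argmin(q[:,ax])] if fn=="min" else q[np.argmax(q[:,ax])])
        vx,vy,x0,y0=cv2.fitLine(np.array(pts),cv2.DIST_HUBER,0,.01,.01).ravel()
        return (x0,y0),(vx,vy)
    print(n,cv2.minAreaRect(P),len(P))
    for a in [(0,"min",-140,90),(0,"max",-150,80),(1,"min",680,810),(1,"max",690,810)]:
        (x0,y0),(vx,vy)=edge(P,*a); 
        print(a[:2],round(x0,1),round(y0,1),"ang",round(np.arctan(-vx/vy if a[0]==0 else vy/vx),4))
    m2=(W[0]>.5)&(W[0]<.68)&(W[1]>-.2)&(W[1]<.13)&(W[2]>.12)&(W[2]<.215)
    hz=m2&(W[0]<.6); print("handle-ish",np.round(np.c_[W[:,hz].T,u[hz],v[hz]],3).tolist())
E
```

```text
[[ 0.     0.263  0.965]
 [ 0.     0.965 -0.263]
 [-1.     0.    -0.   ]]
top ((750.9759521484375, -34.294158935546875), (270.17291259765625, 197.32696533203125), 83.43341064453125) 4709
(0, 'min') 652.3 -36.2 ang -0.1153
(0, 'max') 848.4 -30.0 ang -0.1141
(1, 'min') 748.1 -168.5 ang -0.113
(1, 'max') 742.4 101.7 ang -0.1082
handle-ish [[0.6, -0.102, 0.155, 285.0, 175.0], [0.6, -0.105, 0.158, 286.0, 175.0], [0.6, -0.108, 0.157, 287.0, 175.0], [0.597, -0.102, 0.152, 285.0, 176.0], [0.596, -0.105, 0.158, 286.0, 176.0], [0.597, -0.108, 0.156, 287.0, 176.0], [0.594, -0.102, 0.154, 285.0, 177.0], [0.593, -0.105, 0.157, 286.0, 177.0], [0.593, -0.108, 0.156, 287.0, 177.0], [0.59, -0.102, 0.155, 285.0, 178.0], [0.59, -0.105, 0.156, 286.0, 178.0], [0.589, -0.108, 0.159, 287.0, 178.0], [0.584, -0.1, 0.172, 285.0, 179.0], [0.583, -0.103, 0.178, 286.0, 179.0], [0.584, -0.107, 0.172, 287.0, 179.0], [0.581, -0.1, 0.171, 285.0, 180.0], [0.581, -0.104, 0.172, 286.0, 180.0], [0.58, -0.106, 0.176, 287.0, 180.0], [0.581, -0.11, 0.172, 288.0, 180.0], [0.58, -0.098, 0.156, 284.0, 181.0], [0.577, -0.1, 0.1
[... 2499 characters left out ...]
0.106, 0.138, 224.0, 175.0], [0.581, -0.097, 0.147, 225.0, 175.0], [0.575, -0.1, 0.141, 226.0, 175.0], [0.582, -0.107, 0.134, 223.0, 176.0], [0.58, -0.104, 0.136, 224.0, 176.0], [0.578, -0.102, 0.136, 225.0, 176.0], [0.577, -0.097, 0.139, 226.0, 176.0], [0.582, -0.107, 0.13, 223.0, 177.0], [0.582, -0.102, 0.134, 224.0, 177.0], [0.58, -0.098, 0.137, 225.0, 177.0], [0.574, -0.101, 0.13, 226.0, 177.0], [0.582, -0.107, 0.126, 223.0, 178.0], [0.581, -0.103, 0.128, 224.0, 178.0], [0.579, -0.1, 0.13, 225.0, 178.0], [0.576, -0.099, 0.128, 226.0, 178.0], [0.58, -0.105, 0.121, 224.0, 179.0], [0.579, -0.1, 0.125, 225.0, 179.0], [0.578, -0.097, 0.126, 226.0, 179.0], [0.581, -0.098, 0.123, 225.0, 180.0]]
```

Request:
send_rows(
  motion=[
    {"hand": 1,"slide": [-30,0,0],"spin": -0.149},
    {"hand": 1,"slide": [-8,-36,32],"spin": 0},
    {"hand": 1,"slide": [-8,-36,32],"spin": 0},
    {"hand": 1,"slide": [-8,-36,32],"spin": 0},
    {"hand": 1,"slide": [-8,-36,32],"spin": 0},
    {"hand": 1,"slide": [-8,-36,32],"spin": 0},
    {"hand": 1,"slide": [-8,-36,32],"spin": 0},
    {"hand": 1,"slide": [-8,-36,32],"spin": 0},
  ],
  grip_force=10,
)

```text
time: 2.1
tool_pos: [0.3352, 0.2275, 0.2832]
tool_rot: [0.168, 1.569, 0.07]
contact_force: [1.9, -0.0, -0.2]
opening: 0.0919
```

Request:
send_rows(
  motion=[
    {"hand": 1,"slide": [0,-38,30],"spin": 0},
    {"hand": 1,"slide": [0,-38,30],"spin": 0},
    {"hand": 1,"slide": [0,-38,30],"spin": 0},
    {"hand": 1,"slide": [0,-38,30],"spin": 0},
    {"hand": 1,"slide": [0,-38,30],"spin": 0},
    {"hand": 1,"slide": [0,-38,30],"spin": 0},
    {"hand": 1,"slide": [0,-38,30],"spin": 0},
    {"hand": 1,"slide": [0,-38,30],"spin": 0.01},
  ],
)

```text
time: 2.9
tool_pos: [0.5487, -0.111, 0.2874]
tool_rot: [0.315, 1.56, 0.204]
contact_force: [0.6, 0.6, -0.5]
opening: 0.0921
```

```bash
cat > wr.py <<'E'
import sys
from h import *
from cell import observe,vision
def wrist(name):
    s=observe(); p=vision.read_camera("wrist")
    T=np.eye(4);T[:3,:3]=rot(s);T[:3,3]=s["tool_pos"]
    Wc=T@p["T_tool_cam"]
    cv2.imwrite(f"pics/{name}.png",p["pixels"])
    np.savez(name+".npz",pixels=p["pixels"],range_z=p["range_z"],fx=p["fx"],fy=p["fy"],cx=p["cx"],cy=p["cy"],world_from_camera=Wc)
    return s,p,Wc
E
python3 - <<'E'
from wr import *
s,p,Wc=wrist("w1")
print(s["time"],np.round(s["tool_pos"],4),np.round(s["qpos"],3));print(np.round(rot(s),3));print(np.round(p["T_tool_cam"],3))
W,u,v=cloud(np.load("w1.npz"))
m=(W[2]>.15)&(W[2]<.188)&(W[0]<.6)&(W[0]>.56)&(W[1]<-.08)&(W[1]>-.14)
q=W[:,m];t=np.percentile(q[2],95);print(t,np.round(np.percentile(q[:,q[2]>t-.006],[2,50,98],axis=1),4))
E
```

```text
2.9 [ 0.5487 -0.111   0.2874] [-0.34   0.35   1.26   0.005  1.522 -1.8  ]
[[ 0.01   0.11   0.994]
 [ 0.002  0.994 -0.11 ]
 [-1.     0.003  0.01 ]]
[[-0.    -0.285  0.958 -0.189]
 [ 1.    -0.     0.     0.001]
 [ 0.     0.958  0.285 -0.076]
 [ 0.     0.     0.     1.   ]]
0.1733876088032799 [[ 0.5739 -0.1092  0.1688]
 [ 0.5789 -0.1038  0.1726]
 [ 0.5852 -0.0986  0.1742]]
```

View pics/w1.png

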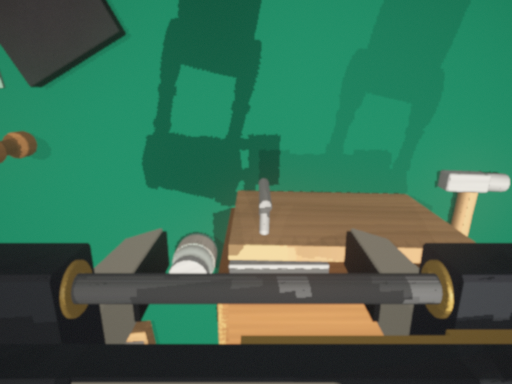

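The wrist view shows the handle at (265,205) between the open fingers, and its top measures about z 0.173. That puts the frame around 8 mm low. Next I centre over the handle and descend.

Request:
send_rows(
  motion=[
    {"hand": 1,"slide": [0,10,30],"spin": 0},
    {"hand": 1,"slide": [45,0,0],"spin": 0},
    {"hand": 1,"slide": [40,0,0],"spin": 0},
    {"hand": 1,"slide": [15,0,0],"spin": 0},
    {"hand": 1,"slide": [0,0,0],"spin": 0},
  ],
)

```text
time: 3.45
tool_pos: [0.5878, -0.1165, 0.1824]
tool_rot: [-0.091, 1.557, -0.214]
contact_force: [-0.2, 0.1, 0.2]
opening: 0.0916
```

Request:
send_rows(
  motion=[
    {"hand": 1,"slide": [0,11,-9],"spin": 0},
    {"hand": 1,"slide": [0,0,0],"spin": 0},
  ],
)

```text
time: 3.65
tool_pos: [0.5803, -0.1044, 0.1829]
tool_rot: [-0.091, 1.557, -0.214]
contact_force: [0.0, -0.4, 0.2]
opening: 0.0918
```

Run:
```python
from cell import observe
import numpy as np
from h import rot
s=observe();print(np.round(s["tool_pos"],4),np.round(rot(s),3).tolist(),np.round(s["contact_force"],2))
```

```text
[ 0.5803 -0.1044  0.1829] [[0.014, 0.123, 0.992], [-0.003, 0.992, -0.122], [-1.0, -0.001, 0.014]] [ 0.05 -0.42  0.2 ]
```

Centred. I go down 38 mm and close gently.

Request:
send_rows(
  motion=[
    {"hand": 1,"slide": [20,0,0],"spin": 0},
    {"hand": 1,"slide": [17,0,-1],"spin": 0},
    {"hand": -1,"slide": [0,0,0],"spin": 0},
    {"hand": -1,"slide": [0,0,0],"spin": 0},
    {"hand": -1,"slide": [0,0,0],"spin": 0},
    {"hand": -1,"slide": [0,0,0],"spin": 0},
    {"hand": -1,"slide": [0,0,0],"spin": 0},
    {"hand": -1,"slide": [0,0,0],"spin": 0},
  ],
  grip_force=10,
)

```text
time: 4.45
tool_pos: [0.5857, -0.1073, 0.155]
tool_rot: [-0.172, 1.539, -0.294]
contact_force: [0.7, 0.8, -0.3]
opening: 0.0481
```

Request:
send_rows(
  motion=[
    {"hand": -1,"slide": [0,0,0],"spin": 0},
    {"hand": -1,"slide": [0,0,0],"spin": 0},
    {"hand": -1,"slide": [0,0,0],"spin": 0},
    {"hand": -1,"slide": [0,0,0],"spin": 0},
    {"hand": -1,"slide": [0,0,0],"spin": 0},
  ],
)

```text
time: 4.95
tool_pos: [0.5857, -0.1072, 0.1553]
tool_rot: [-0.173, 1.539, -0.295]
contact_force: [-0.1, -0.6, 1.1]
opening: 0.0081
```

Run:
```python
from cell import observe
import numpy as np
from h import rot
s=observe();print(np.round(s["tool_pos"],4),np.round(rot(s),3).tolist(),np.round(s["contact_force"],2))
```

```text
[ 0.5857 -0.1072  0.1553] [[0.03, 0.122, 0.992], [-0.009, 0.993, -0.122], [-1.0, -0.005, 0.031]] [-0.1  -0.61  1.08]
```

Request:
send_rows(
  motion=[
    {"hand": -1,"slide": [0,0,0],"spin": 0},
    {"hand": -1,"slide": [0,0,0],"spin": 0},
  ],
)

```text
time: 5.15
tool_pos: [0.5857, -0.1072, 0.1552]
tool_rot: [-0.172, 1.539, -0.294]
contact_force: [-0.2, -0.5, -0.6]
opening: 0.0005
```

Run:
```python
from wr import *
s,p,Wc=wrist("w2");print(s["opening"],s["tool_pos"])
sc=vision.read_camera("scene");cv2.imwrite("pics/s2.png",cv2.resize(sc["pixels"][100:300,100:360],None,fx=3,fy=3))
```

```text
0.0004943785104067887 [ 0.58573157 -0.10722463  0.15520902]
```

View pics/w2.png

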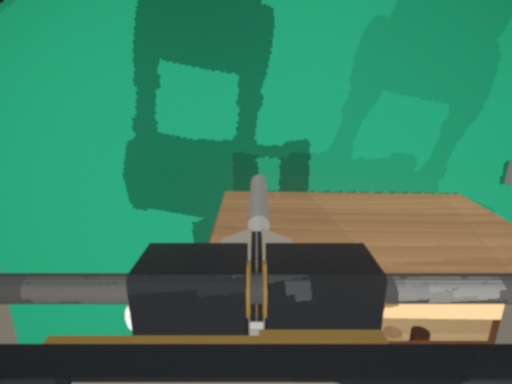

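View pics/s2.png

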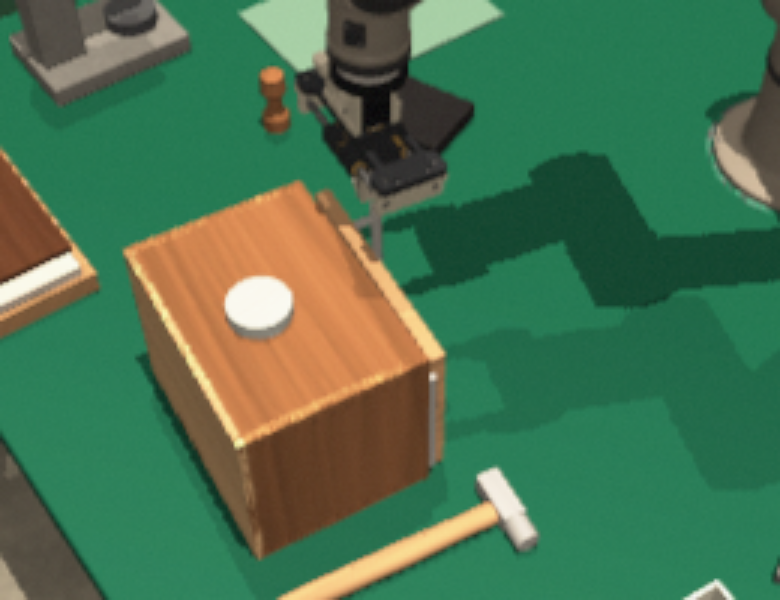

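The fingers closed on nothing: they sit just behind the bar, between the handle (258,190) and the door. I open part-way, re-measure the handle and re-pinch.

Request:
send_rows(
  motion=[
    {"hand": -0.2,"slide": [0,0,0],"spin": 0},
    {"hand": -0.2,"slide": [0,0,0],"spin": 0},
    {"hand": -0.2,"slide": [0,0,0],"spin": 0},
    {"hand": -0.2,"slide": [0,0,0],"spin": 0},
    {"hand": -0.2,"slide": [0,0,0],"spin": 0},
    {"hand": -0.2,"slide": [0,0,0],"spin": 0},
  ],
)

```text
time: 5.85
tool_pos: [0.5857, -0.1072, 0.1552]
tool_rot: [-0.172, 1.539, -0.294]
contact_force: [-0.1, -0.4, 0.0]
opening: 0.0361
```

Run:
```python
from wr import *
s,p,Wc=wrist("w3");print(s["opening"],s["tool_pos"],s["contact_force"])
W,u,v=cloud(np.load("w3.npz"))
m=(W[2]>.1)&(W[2]<.188)&(W[0]<.6)&(W[0]>.53)&(W[1]<-.08)&(W[1]>-.14)&(v<240)
q=W[:,m];print(m.sum());
print(np.round(np.c_[q.T,u[m],v[m]],3)[::max(1,m.sum()//40)])
m=(W[2]>.165)&(W[2]<.188)&(W[0]<.66)&(W[0]>.58)&(v>200)&(v<330)
```

```text
0.03609158937213803 [ 0.58572238 -0.10721277  0.15519576] [-0.06580327 -0.41734118  0.01154902]
1124
[[ 5.74e-01 -1.04e-01  1.01e-01  2.58e+02  1.79e+02]
 [ 5.73e-01 -1.04e-01  1.09e-01  2.57e+02  1.82e+02]
 [ 5.74e-01 -1.04e-01  1.13e-01  2.57e+02  1.84e+02]
 [ 5.74e-01 -1.07e-01  1.14e-01  2.53e+02  1.86e+02]
 [ 5.76e-01 -9.90e-02  1.14e-01  2.65e+02  1.87e+02]
 [ 5.74e-01 -1.02e-01  1.25e-01  2.61e+02  1.89e+02]
 [ 5.73e-01 -1.04e-01  1.30e-01  2.57e+02  1.91e+02]
 [ 5.75e-01 -1.07e-01  1.29e-01  2.53e+02  1.93e+02]
 [ 5.75e-01 -1.00e-01  1.32e-01  2.64e+02  1.94e+02]
 [ 5.74e-01 -1.04e-01  1.40e-01  2.57e+02  1.96e+02]
 [ 5.78e-01 -9.80e-02  1.30e-01  2.67e+02  1.97e+02]
 [ 5.73e-01 -1.03e-01  1.46e-01  2.59e+02  1.99e+02]
 [ 5.75e-01 -1.08e-01  1.43e-01  2.51e+02  2.01e+02]
 [ 5.74e-01 -1.02e-01  1.51e-01  2.61e+02  2.02e+02]
 [ 5.74e-01 -1.07e-01  1.51e-01  2.53e+02  2.04e+02]
 [ 5.75e-01 -1.01e-01  1.54e-01  2.63e+02  2.05e+02]
 [ 5.74e-01 -1.05e-01  1.59e-01  2.55e+02  2.07e+02]
 [ 5.75e-01 -1.00e-01  1.58e-01  2.64e+02  2.08e+02]
 [ 5.75e-01 -1.07e-01  1.60e-01  2.52e+02  2.
[... 474 characters left out ...]
 2.22e+02]
 [ 5.79e-01 -9.90e-02  1.73e-01  2.68e+02  2.23e+02]
 [ 5.79e-01 -1.07e-01  1.73e-01  2.52e+02  2.25e+02]
 [ 5.80e-01 -1.04e-01  1.73e-01  2.58e+02  2.26e+02]
 [ 5.81e-01 -1.01e-01  1.72e-01  2.65e+02  2.27e+02]
 [ 5.73e-01 -1.25e-01  1.86e-01  2.16e+02  2.29e+02]
 [ 5.73e-01 -1.25e-01  1.87e-01  2.15e+02  2.30e+02]
 [ 5.78e-01 -8.10e-02  1.88e-01  3.03e+02  2.30e+02]
 [ 5.83e-01 -1.07e-01  1.73e-01  2.54e+02  2.32e+02]
 [ 5.84e-01 -1.03e-01  1.72e-01  2.61e+02  2.33e+02]
 [ 5.93e-01 -1.10e-01  1.56e-01  2.52e+02  2.35e+02]
 [ 5.94e-01 -1.03e-01  1.57e-01  2.62e+02  2.36e+02]
 [ 5.94e-01 -1.08e-01  1.58e-01  2.54e+02  2.38e+02]
 [ 5.96e-01 -1.03e-01  1.56e-01  2.64e+02  2.39e+02]]
```

View pics/w3.png

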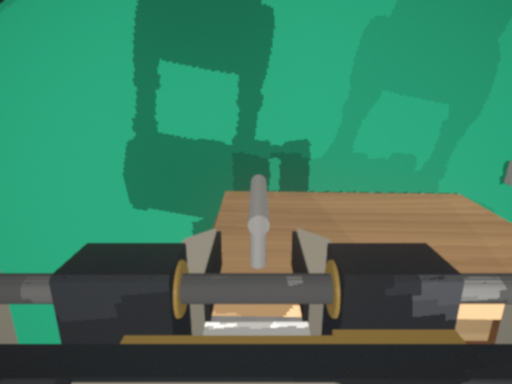

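```bash
python3 - <<'E'
from h import *
for n in ["w2","w3"]:
    d=np.load(n+".npz");W,u,v=cloud(d)
    img=np.full((384,512,3),np.nan);img[v,u]=W.T
    print(n)
    for r in [200,215,225,230,233,236,239,242,245,250,260]:
        for c in ([240,250,258,265,275] if n=="w2" else [195,205,212,258,300,310,320]):
            print(r,c,np.round(img[r,c]*1000).tolist(),end=" ")
        print()
E
python3 -c "
import cv2
a=cv2.imread('pics/w2.png');cv2.imwrite('pics/w2c.png',cv2.resize(a[160:350,170:350],None,fx=4,fy=3))"
```

```text
w2
200 240 [613.0, -126.0, 31.0] 200 250 [576.0, -109.0, 139.0] 200 258 [574.0, -104.0, 148.0] 200 265 [575.0, -99.0, 144.0] 200 275 [618.0, -92.0, 29.0] 
215 240 [613.0, -124.0, 69.0] 215 250 [575.0, -108.0, 167.0] 215 258 [574.0, -104.0, 171.0] 215 265 [575.0, -100.0, 168.0] 215 275 [618.0, -94.0, 68.0] 
225 240 [613.0, -123.0, 92.0] 225 250 [579.0, -109.0, 172.0] 225 258 [579.0, -104.0, 172.0] 225 265 [579.0, -100.0, 173.0] 225 275 [617.0, -95.0, 91.0] 
230 240 [614.0, -123.0, 100.0] 230 250 [575.0, -108.0, 188.0] 230 258 [582.0, -105.0, 172.0] 230 265 [575.0, -100.0, 188.0] 230 275 [617.0, -95.0, 100.0] 
233 240 [574.0, -112.0, 192.0] 233 250 [575.0, -108.0, 191.0] 233 258 [577.0, -104.0, 188.0] 233 265 [576.0, -100.0, 191.0] 233 275 [576.0, -95.0, 192.0] 
236 240 [574.0, -112.0, 195.0] 236 250 [574.0, -107.0, 196.0] 236 258 [576.0, -104.0, 192.0] 236 265 [576.0, -100.0, 195.0] 236 275 [575.0, -96.0, 196.0] 
239 240 [574.0, -112.0, 199.0] 239 250 [574.0, -107.0, 199.0] 239 258 [576.0, -104.0, 196.0] 239 265 [575.0, -100.0, 198.0] 239 275 [576.0, -96.0, 199.0] 
242 240 [574.0, -11
[... 2236 characters left out ...]
310 [578.0, -80.0, 202.0] 242 320 [578.0, -75.0, 202.0] 
245 195 [572.0, -132.0, 204.0] 245 205 [571.0, -127.0, 206.0] 245 212 [573.0, -125.0, 203.0] 245 258 [598.0, -107.0, 159.0] 245 300 [579.0, -84.0, 202.0] 245 310 [578.0, -80.0, 204.0] 245 320 [578.0, -76.0, 205.0] 
250 195 [571.0, -131.0, 211.0] 250 205 [572.0, -127.0, 210.0] 250 212 [573.0, -124.0, 208.0] 250 258 [603.0, -107.0, 157.0] 250 300 [578.0, -85.0, 208.0] 250 310 [577.0, -81.0, 210.0] 250 320 [578.0, -77.0, 210.0] 
260 195 [571.0, -129.0, 220.0] 260 205 [572.0, -126.0, 219.0] 260 212 [573.0, -123.0, 218.0] 260 258 [609.0, -108.0, 158.0] 260 300 [578.0, -86.0, 216.0] 260 310 [577.0, -82.0, 219.0] 260 320 [577.0, -78.0, 219.0]
```

View pics/w2c.png

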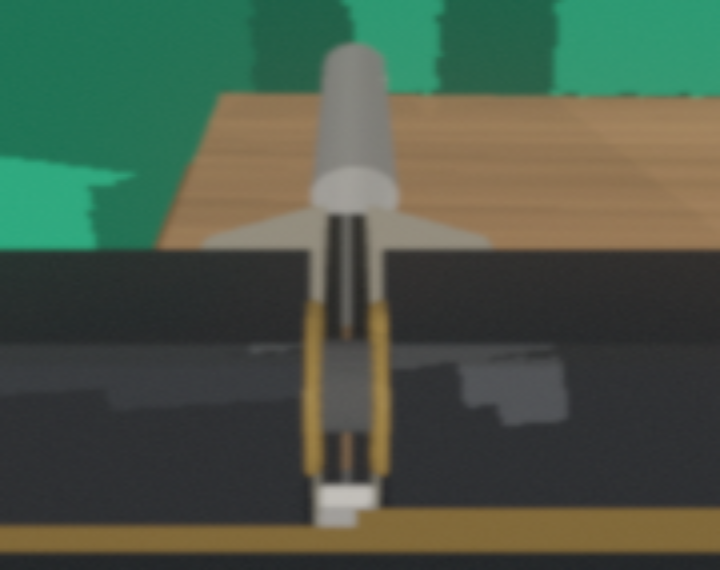

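```bash
python3 - <<'E'
from h import *
for n in ["w1","w3"]:
    d=np.load(n+".npz");z=d["range_z"];print(n,z[z>0].min())
    C,u,v=cloud(d,Wc=np.array([[0,-.285,.958,-.189],[1,0,0,.001],[0,.958,.285,-.076],[0,0,0,1]]))
    m=(C[0]>-.1)&(C[0]<.02)&(abs(C[1])<.08)&(abs(C[2])<.06)
    q=C[:,m]
    for lo in np.arange(-.1,.02,.005):
        k=(q[0]>=lo)&(q[0]<lo+.005)
        if k.sum()>3: print(round(lo,3),k.sum(),np.round(np.percentile(q[1,k],[1,99]),3),np.round(np.percentile(q[2,k],[1,50,99]),3),v[m][k].min())
E
python3 -c "
import cv2
a=cv2.imread('pics/w1.png');cv2.imwrite('pics/w1c.png',cv2.resize(a[180:384,60:460],None,fx=2,fy=2))"
```

```text
w1 0.060185406
-0.1 591 [-0.048  0.05 ] [-0.013 -0.006  0.004] 257
-0.095 527 [-0.048  0.05 ] [-0.009 -0.001  0.008] 304
-0.09 476 [-0.048  0.05 ] [-0.005  0.002  0.011] 304
-0.085 381 [-0.047  0.05 ] [-0.002  0.005  0.012] 304
-0.08 438 [-0.048  0.05 ] [-0.006  0.007  0.012] 271
-0.075 637 [-0.062  0.064] [-0.01 -0.01  0.01] 266
-0.07 638 [-0.062  0.064] [-0.01 -0.01  0.01] 259
-0.065 600 [-0.062  0.064] [-0.01  -0.01  -0.003] 254
-0.06 591 [-0.062  0.064] [-0.01 -0.01  0.  ] 249
-0.055 547 [-0.061  0.064] [-0.01  -0.009  0.003] 243
-0.05 543 [-0.061  0.063] [-0.01  -0.009  0.006] 239
-0.045 486 [-0.059  0.062] [-0.01  -0.009  0.008] 235
-0.04 407 [-0.055  0.058] [-0.01  -0.007  0.01 ] 231
-0.035 223 [-0.051  0.054] [-0.01  -0.004  0.01 ] 229
w3 0.059550818
-0.1 658 [-0.079  0.08 ] [-0.013 -0.006  0.003] 270
-0.095 205 [-0.02   0.022] [-0.009 -0.002  0.005] 304
-0.09 178 [-0.02   0.022] [-0.006  0.001  0.01 ] 304
-0.085 156 [-0.02   0.022] [-0.002  0.005  0.012] 304
-0.08 314 [-0.019  0.022] [0.001 0.007 0.012] 272
-0.075 275 [-0.025  0.028] [-0.01 -0.01  0.01] 266
-0.07 337 [-0.027
[... 228 characters left out ...]
01   0.005] 240
-0.045 363 [-0.032  0.034] [-0.01  -0.01   0.008] 235
-0.04 253 [-0.028  0.03 ] [-0.01  -0.009  0.01 ] 231
-0.035 128 [-0.024  0.025] [-0.01  -0.008  0.01 ] 229
-0.03 1083 [-0.023  0.025] [0.038 0.042 0.047] 304
-0.025 881 [-0.029  0.031] [0.052 0.057 0.06 ] 223
-0.02 847 [-0.025  0.027] [-0.012  0.054  0.059] 214
-0.015 74 [-0.014  0.008] [-0.012 -0.011  0.055] 210
-0.01 155 [-0.02   0.022] [-0.012  0.029  0.03 ] 207
-0.005 754 [-0.02   0.022] [-0.012  0.024  0.03 ] 204
0.0 370 [-0.02   0.023] [-0.013  0.029  0.03 ] 201
0.005 258 [-0.021  0.023] [-0.013  0.029  0.03 ] 199
0.01 260 [-0.022  0.024] [-0.013  0.029  0.03 ] 196
0.015 238 [-0.022  0.025] [-0.013  0.029  0.03 ] 194
```

View pics/w1c.png

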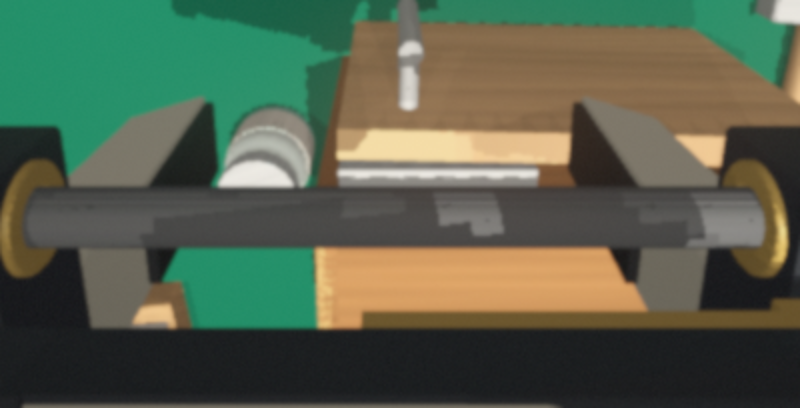

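The depth data settles it. The real fingertips end about 32 mm short of the reported TCP (tool x ≈ -0.032), so they closed just above the bar top. From here I take the tips as TCP + 32 mm, then shift laterally and descend slowly.

Request:
send_rows(
  motion=[
    {"hand": -0.1,"slide": [0,3,-7],"spin": 0},
    {"hand": -0.1,"slide": [7,0,0],"spin": 0},
    {"hand": -0.1,"slide": [7,0,0],"spin": 0},
    {"hand": -0.1,"slide": [0,0,0],"spin": 0},
  ],
)

```text
time: 6.3
tool_pos: [0.5786, -0.103, 0.1396]
tool_rot: [-0.171, 1.54, -0.293]
contact_force: [-0.1, -0.1, -0.7]
opening: 0.0412
```

```bash
cat > st.py <<'E'
from cell import observe
import numpy as np
from h import rot
s=observe();r=rot(s)
tip=s["tool_pos"]-0.032*r[:,0]
yaw=np.arctan2(-r[0,1],r[1,1])
print("t",round(s["time"],2),"tcp",np.round(s["tool_pos"],4),"tip",np.round(tip,4),"x",np.round(r[:,0],3),"yaw",round(yaw,3),"F",np.round(s["contact_force"],2),"op",round(s["opening"],4),"q",np.round(s["qpos"],2))
# door frame of the tip
O=np.array([.748,-.034]);c,q=np.cos(-.114),np.sin(-.114);Rc=np.array([[c,-q],[q,c]])
cb=Rc.T@(np.array(tip)[:2]-O);h=cb-np.array([-.102,.125])
print("tip rel hinge in cupboard axes",np.round(h,4),"r",round(np.hypot(*h),4))
np.set_printoptions(suppress=True)
E
python3 st.py
```

```text
t 6.3 tcp [ 0.5786 -0.103   0.1396] tip [ 0.5777 -0.1027  0.1716] x [ 0.03  -0.009 -1.   ] yaw -0.122 F [-0.11 -0.08 -0.67] op 0.0412 q [-0.31  0.48  1.46  0.    1.17 -1.76]
tip rel hinge in cupboard axes [-0.0594 -0.2126] r 0.2208
```

Request:
send_rows(
  motion=[
    {"hand": -0.1,"slide": [9,0,0],"spin": 0},
    {"hand": -0.1,"slide": [9,0,0],"spin": 0},
    {"hand": -0.1,"slide": [9,0,0],"spin": 0},
    {"hand": -1,"slide": [0,0,0],"spin": 0},
    {"hand": -1,"slide": [0,0,0],"spin": 0},
    {"hand": -1,"slide": [0,0,0],"spin": 0},
    {"hand": -1,"slide": [0,0,0],"spin": 0},
    {"hand": -1,"slide": [0,0,0],"spin": 0},
  ],
  grip_force=10,
)

```text
time: 7.1
tool_pos: [0.5787, -0.1054, 0.1092]
tool_rot: [-0.297, 1.541, -0.419]
contact_force: [-1.7, -3.2, -3.2]
opening: 0.0114
```

```bash
python3 st.py
```

```text
t 7.1 tcp [ 0.5787 -0.1054  0.1092] tip [ 0.5778 -0.105   0.1412] x [ 0.027 -0.012 -1.   ] yaw -0.122 F [-1.66 -3.23 -3.19] op 0.0114 q [-0.31  0.52  1.5  -0.    1.1  -1.76]
tip rel hinge in cupboard axes [-0.059  -0.2149] r 0.2229
```

Gripped (11.4 mm, so a real bar). I pull the door along its arc in small steps and watch the force.

Request:
send_rows(
  motion=[
    {"hand": -1,"slide": [0,1.3,-5],"spin": 0.022},
    {"hand": -1,"slide": [0,1.3,-5],"spin": 0.022},
    {"hand": -1,"slide": [0,1.3,-5],"spin": 0.022},
    {"hand": -1,"slide": [0,1.3,-3],"spin": 0.02},
  ],
)

```text
time: 7.5
tool_pos: [0.5608, -0.0975, 0.1091]
tool_rot: [-0.204, 1.54, -0.419]
contact_force: [-2.6, -3.8, -1.9]
opening: 0.0117
```

```bash
python3 st.py
```

```text
t 7.5 tcp [ 0.5608 -0.0975  0.1091] tip [ 0.5599 -0.0971  0.1411] x [ 0.028 -0.013 -1.   ] yaw -0.216 F [-2.59 -3.83 -1.87] op 0.0117 q [-0.3   0.48  1.55 -0.    1.07 -1.66]
tip rel hinge in cupboard axes [-0.0777 -0.2091] r 0.223
```

Request:
send_rows(
  motion=[
    {"hand": -1,"slide": [0,0.8,-3],"spin": 0.014},
    {"hand": -1,"slide": [0,0.8,-3],"spin": 0.014},
  ],
)

```text
time: 7.7
tool_pos: [0.5546, -0.0943, 0.1091]
tool_rot: [-0.178, 1.54, -0.424]
contact_force: [0.7, -1.7, -0.8]
opening: 0.0117
```

```bash
python3 st.py
```

```text
t 7.7 tcp [ 0.5546 -0.0943  0.1091] tip [ 0.5537 -0.0939  0.1411] x [ 0.028 -0.013 -1.   ] yaw -0.246 F [ 0.69 -1.71 -0.79] op 0.0117 q [-0.3   0.47  1.57 -0.    1.06 -1.62]
tip rel hinge in cupboard axes [-0.0842 -0.2066] r 0.2231
```

Request:
send_rows(
  motion=[
    {"hand": -1,"slide": [0,0.3,-1.5],"spin": 0.007},
    {"hand": -1,"slide": [0,0.3,-1.5],"spin": 0.007},
  ],
)

```text
time: 7.9
tool_pos: [0.5515, -0.0926, 0.1091]
tool_rot: [-0.157, 1.54, -0.419]
contact_force: [-0.0, -0.9, -0.9]
opening: 0.0114
```

Request:
send_rows(
  motion=[
    {"hand": -1,"slide": [0,0.3,-1.5],"spin": 0.007},
  ],
)

```text
time: 8.0
tool_pos: [0.5501, -0.0918, 0.1091]
tool_rot: [-0.146, 1.539, -0.416]
contact_force: [0.3, -0.6, -0.7]
opening: 0.0113
```

```bash
python3 st.py
```

```text
t 8.0 tcp [ 0.5501 -0.0918  0.1091] tip [ 0.5492 -0.0914  0.1411] x [ 0.029 -0.013 -1.   ] yaw -0.269 F [ 0.35 -0.63 -0.67] op 0.0113 q [-0.3   0.46  1.59 -0.    1.06 -1.6 ]
tip rel hinge in cupboard axes [-0.089  -0.2046] r 0.2231
```

Request:
send_rows(
  motion=[
    {"hand": -1,"slide": [0,0.3,-1],"spin": 0.005},
  ],
)

```text
time: 8.1
tool_pos: [0.5491, -0.0912, 0.1091]
tool_rot: [-0.144, 1.539, -0.418]
contact_force: [0.1, -1.7, -0.7]
opening: 0.0119
```

Request:
send_rows(
  motion=[
    {"hand": -1,"slide": [0,0.3,-1],"spin": 0.005},
  ],
)

```text
time: 8.2
tool_pos: [0.5489, -0.0911, 0.1092]
tool_rot: [-0.144, 1.538, -0.424]
contact_force: [3.8, -4.8, -3.7]
opening: 0.0116
```

Request:
send_rows(
  motion=[
    {"hand": -1,"slide": [0,0.3,-1],"spin": 0.005},
  ],
)

```text
time: 8.3
tool_pos: [0.549, -0.0911, 0.1092]
tool_rot: [-0.142, 1.535, -0.427]
contact_force: [4.8, -3.8, -4.5]
opening: 0.0116
```

The hook caught: the door stopped at about 0.177 rad with roughly 5 N of resistance. I ease back about 1 mm, release, and go up clear.

Request:
send_rows(
  motion=[
    {"hand": -1,"slide": [0,-0.3,1.2],"spin": 0},
    {"hand": -1,"slide": [0,0,0],"spin": 0},
    {"hand": -0.2,"slide": [0,0,0],"spin": 0},
    {"hand": -0.2,"slide": [0,0,0],"spin": 0},
    {"hand": -0.2,"slide": [0,0,0],"spin": 0},
    {"hand": -0.2,"slide": [0,0,0],"spin": 0},
  ],
)

```text
time: 8.9
tool_pos: [0.5497, -0.0906, 0.1094]
tool_rot: [-0.104, 1.537, -0.39]
contact_force: [-0.9, -0.4, 0.1]
opening: 0.0356
```

```bash
python3 st.py
```

```text
t 8.9 tcp [ 0.5497 -0.0906  0.1094] tip [ 0.5487 -0.0902  0.1414] x [ 0.031 -0.013 -0.999] yaw -0.286 F [-0.87 -0.37  0.08] op 0.0356 q [-0.3   0.46  1.59 -0.    1.05 -1.58]
tip rel hinge in cupboard axes [-0.0896 -0.2035] r 0.2224
```

Request:
send_rows(
  motion=[
    {"hand": -0.2,"slide": [-12,0,0],"spin": 0},
    {"hand": -0.2,"slide": [-14,0,0],"spin": 0},
    {"hand": -0.2,"slide": [-14,0,0],"spin": 0},
    {"hand": -0.2,"slide": [-14,0,0],"spin": 0},
    {"hand": -1,"slide": [-14,0,0],"spin": 0},
    {"hand": -1,"slide": [-14,0,0],"spin": 0},
    {"hand": -1,"slide": [-14,0,0],"spin": 0},
    {"hand": -1,"slide": [-8,0,0],"spin": 0},
  ],
)

```text
time: 9.7
tool_pos: [0.5461, -0.0887, 0.2229]
tool_rot: [-0.084, 1.535, -0.369]
contact_force: [0.2, -0.4, -0.5]
opening: 0.0094
```

```bash
python3 st.py
python3 - <<'E'
from wr import *
s,p,Wc=wrist("w4")
for n in ["top","scene"]:
    t=vision.read_camera(n);cv2.imwrite(f"pics/{n}4.png",t["pixels"]);np.savez(n+"4.npz",**{k:t[k] for k in ["pixels","range_z","fx","fy","cx","cy","world_from_camera"]})
a=cv2.resize(cv2.imread("pics/top4.png")[80:200,190:350],None,fx=4,fy=4);b=cv2.resize(cv2.imread("pics/scene4.png")[130:300,130:290],None,fx=3,fy=3)
cv2.imwrite("pics/ts4.png",a)
cv2.imwrite("pics/sc4.png",b)
E
```

```text
t 9.7 tcp [ 0.5461 -0.0887  0.2229] tip [ 0.545  -0.0883  0.2549] x [ 0.033 -0.013 -0.999] yaw -0.285 F [ 0.24 -0.43 -0.47] op 0.0094 q [-0.3   0.35  1.43 -0.    1.32 -1.58]
tip rel hinge in cupboard axes [-0.0935 -0.202 ] r 0.2226
```

View pics/w4.png

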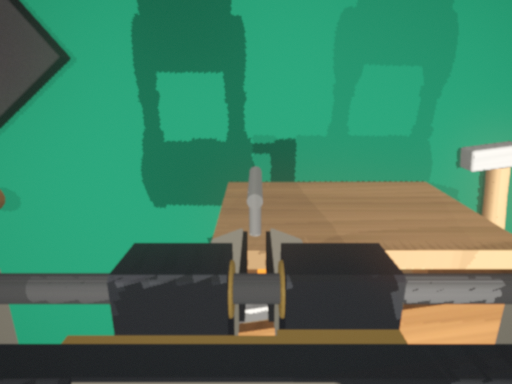

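View pics/ts4.png

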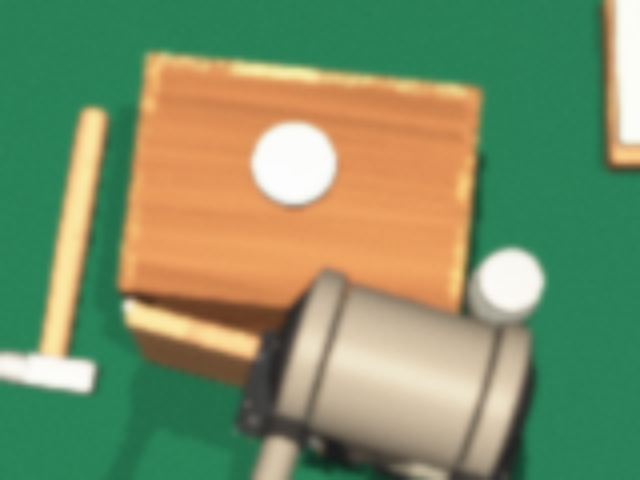

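View pics/sc4.png

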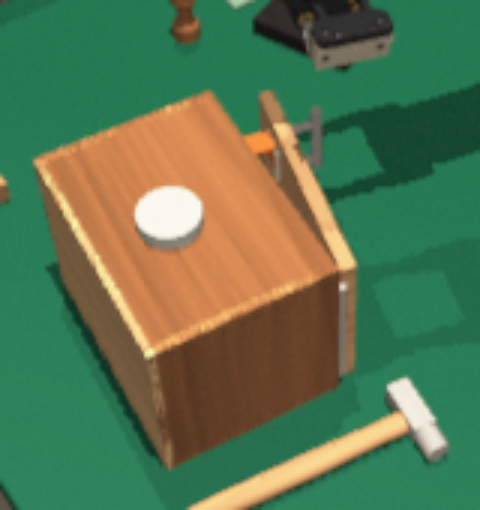

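The door stands ajar and the orange hook is visible in the gap, at (258,143) in the scene crop. I measure it and the gap.

Run:
```python
from h import *
O=np.array([.748,-.034]);c,q=np.cos(-.114),np.sin(-.114);Rc=np.array([[c,-q],[q,c]])
for n in ["scene4","w4"]:
    d=np.load(n+".npz");hsv=cv2.cvtColor(d["pixels"],cv2.COLOR_BGR2HSV)
    mk=(hsv[...,0]>5)&(hsv[...,0]<17)&(hsv[...,1]>215)&(hsv[...,2]>180)
    W,u,v=cloud(d,mk)
    s=(W[0]>.5)&(W[0]<.72)&(abs(W[1]+.08)<.06)&(W[2]>.1)
    q=W[:,s];print(n,s.sum(),np.round(np.percentile(q,[5,50,95],axis=1),4).tolist())
    h=Rc.T@(q[:2]-O[:,None])-np.array([[-.102],[.125]]);print(np.round(np.percentile(h,[2,50,98],axis=1),4).tolist())
    # door-top z and front inner edge
    W,u,v=cloud(d);h=Rc.T@(W[:2]-O[:,None])-np.array([[-.102],[.125]])
    th=.175
    D=np.array([[np.cos(th),-np.sin(th)],[np.sin(th),np.cos(th)]])@h  # door frame
    m=(D[1]<-.02)&(D[1]>-.25)&(D[0]>-.03)&(D[0]<.02)&(W[2]>.172)&(W[2]<.2)
    print("doortop",m.sum(),np.round(np.percentile(W[2,m],[5,50,95]),4),np.round(np.percentile(D[0,m],[2,5,50,95,98]),4),D[1,m].min(),D[1,m].max())
    # fit slope of door top points
    if m.sum()>20:
        mm=m&(abs(W[2]-np.median(W[2,m]))<.004)
        p=np.polyfit(D[1,mm],D[0,mm],1);print("residual slope",p)
```

```text
Traceback (most recent call last):
IndexError: index -1 is out of bounds for axis 0 with size 0
```

Run:
```python
from h import *
O=np.array([.748,-.034]);c,q=np.cos(-.114),np.sin(-.114);Rc=np.array([[c,-q],[q,c]])
d=np.load("scene4.npz");print(d["pixels"][174:182,210:222].tolist()[3])
for n in ["scene4"]:
    d=np.load(n+".npz");b,g,r=[d["pixels"][...,i].astype(int) for i in range(3)]
    mk=(r>200)&(g<150)&(b<80)
    W,u,v=cloud(d,mk)
    s=(W[0]>.5)&(W[0]<.72)&(abs(W[1]+.08)<.06)&(W[2]>.1)&(v>165)&(v<190)
    q=W[:,s];print(n,s.sum(),np.round(np.c_[q.T,u[s],v[s]],3).tolist())
    W,u,v=cloud(d);h=Rc.T@(W[:2]-O[:,None])-np.array([[-.102],[.125]])
    th=.175
    D=np.array([[np.cos(th),-np.sin(th)],[np.sin(th),np.cos(th)]])@h
    m=(D[1]<-.02)&(D[1]>-.25)&(D[0]>-.03)&(D[0]<.02)&(W[2]>.172)&(W[2]<.2)
    print("doortop",m.sum(),np.round(np.percentile(W[2,m],[5,50,95]),4),np.round(np.percentile(D[0,m],[2,5,50,95,98]),4),D[1,m].min(),D[1,m].max())
    mm=m&(abs(W[2]-np.median(W[2,m]))<.004)
    print("slope",np.polyfit(D[1,mm],D[0,mm],1))
```

```text
[[76, 127, 202], [74, 125, 197], [69, 140, 236], [65, 147, 248], [66, 149, 249], [68, 151, 249], [66, 150, 249], [65, 148, 249], [65, 148, 249], [66, 149, 249], [66, 150, 249], [74, 123, 203]]
scene4 159 [[0.652, -0.138, 0.197, 198.0, 166.0], [0.65, -0.134, 0.199, 199.0, 166.0], [0.663, -0.136, 0.201, 195.0, 167.0], [0.662, -0.133, 0.203, 196.0, 167.0], [0.655, -0.132, 0.2, 198.0, 167.0], [0.653, -0.129, 0.201, 199.0, 167.0], [0.645, -0.12, 0.203, 203.0, 167.0], [0.664, -0.129, 0.203, 196.0, 168.0], [0.654, -0.128, 0.198, 199.0, 168.0], [0.652, -0.126, 0.198, 200.0, 168.0], [0.642, -0.119, 0.198, 204.0, 168.0], [0.667, -0.126, 0.203, 196.0, 169.0], [0.663, -0.126, 0.201, 197.0, 169.0], [0.655, -0.122, 0.199, 200.0, 169.0], [0.643, -0.112, 0.2, 205.0, 169.0], [0.667, -0.126, 0.198, 196.0, 170.0], [0.665, -0.122, 0.2, 197.0, 170.0], [0.663, -0.12, 0.201, 198.0, 170.0], [0.654, -0.117, 0.198, 201.0, 170.0], [0.652, -0.116, 0.197, 202.0, 170.0], [0.646, -0.108, 0.201, 205.0, 170.0], [0.668, -0.118, 0.201, 197.0, 171.0], [0.664, -0.118, 0.199, 198.0, 171.0], [0.662, -0.116, 0.2, 199.0, 17
[... 4519 characters left out ...]
0.042, 0.201, 211.0, 186.0], [0.664, -0.042, 0.2, 212.0, 186.0], [0.662, -0.04, 0.2, 213.0, 186.0], [0.659, -0.039, 0.199, 214.0, 186.0], [0.668, -0.042, 0.198, 211.0, 187.0], [0.666, -0.039, 0.199, 212.0, 187.0], [0.663, -0.038, 0.198, 213.0, 187.0], [0.663, -0.033, 0.202, 214.0, 187.0], [0.659, -0.033, 0.2, 215.0, 187.0], [0.666, -0.034, 0.2, 213.0, 188.0], [0.663, -0.033, 0.198, 214.0, 188.0], [0.662, -0.029, 0.201, 215.0, 188.0], [0.665, -0.03, 0.198, 214.0, 189.0], [0.664, -0.027, 0.199, 215.0, 189.0], [0.662, -0.025, 0.2, 216.0, 189.0]]
doortop 377 [0.1758 0.183  0.1883] [-0.0188 -0.018  -0.0092 -0.0015  0.0154] -0.24969333999461482 -0.020460352498695666
slope [-0.00445417 -0.01109675]
```

Request:
send_rows(
  motion=[
    {"hand": -1,"slide": [0,2,9],"spin": 0},
    {"hand": -1,"slide": [0,2,9],"spin": 0},
    {"hand": -1,"slide": [0,2,9],"spin": 0},
    {"hand": -1,"slide": [0,2,9],"spin": 0},
    {"hand": -1,"slide": [0,2,9],"spin": 0},
    {"hand": -1,"slide": [0,2,9],"spin": 0},
    {"hand": -1,"slide": [0,2,9],"spin": 0},
    {"hand": -1,"slide": [0,1,8],"spin": 0},
  ],
)

```text
time: 10.65
tool_pos: [0.6235, -0.0941, 0.2188]
tool_rot: [-0.106, 1.544, -0.391]
contact_force: [-0.1, -0.1, 1.2]
opening: 0.0005
```

```bash
cat >> st.py <<'E'
for th in (.175,.25):
    D=np.array([[np.cos(th),-np.sin(th)],[np.sin(th),np.cos(th)]])@h
    print("door frame at",th,np.round(D*1000,1))
E
python3 st.py
```

```text
t 10.65 tcp [ 0.6235 -0.0941  0.2188] tip [ 0.6227 -0.0938  0.2507] x [ 0.025 -0.01  -1.   ] yaw -0.285 F [-0.09 -0.12  1.23] op 0.0005 q [-0.27  0.51  1.2  -0.    1.41 -1.55]
tip rel hinge in cupboard axes [-0.0157 -0.1987] r 0.1993
door frame at 0.175 [  19.2 -198.3]
door frame at 0.25 [  34.  -196.4]
```

Request:
send_rows(
  motion=[
    {"hand": -1,"slide": [9,0,-2],"spin": 0},
    {"hand": -1,"slide": [9,0,-0.5],"spin": 0},
    {"hand": -1,"slide": [9,0,-0.5],"spin": 0},
    {"hand": -1,"slide": [9,0,-0.5],"spin": 0},
    {"hand": -1,"slide": [4,0,0],"spin": 0},
    {"hand": -1,"slide": [0,0,0],"spin": 0},
  ],
)

```text
time: 11.25
tool_pos: [0.6203, -0.0933, 0.1725]
tool_rot: [-0.134, 1.548, -0.419]
contact_force: [0.8, -0.3, -0.6]
opening: 0.0005
```

```bash
python3 st.py
```

```text
t 11.25 tcp [ 0.6203 -0.0933  0.1725] tip [ 0.6197 -0.093   0.2045] x [ 0.021 -0.009 -1.   ] yaw -0.285 F [ 0.79 -0.28 -0.65] op 0.0005 q [-0.27  0.53  1.28 -0.    1.3  -1.55]
tip rel hinge in cupboard axes [-0.0188 -0.1982] r 0.1991
door frame at 0.175 [  16.  -198.5]
door frame at 0.25 [  30.8 -196.7]
```

Request:
send_rows(
  motion=[
    {"hand": -1,"slide": [7,0,0],"spin": 0},
    {"hand": -1,"slide": [7,0,0],"spin": 0},
    {"hand": -1,"slide": [7,0,0],"spin": 0},
    {"hand": -1,"slide": [5,0,0],"spin": 0},
  ],
)

```text
time: 11.65
tool_pos: [0.6215, -0.0938, 0.146]
tool_rot: [-0.116, 1.545, -0.401]
contact_force: [0.4, 0.2, -0.1]
opening: 0.0001
```

```bash
python3 st.py
```

```text
t 11.65 tcp [ 0.6215 -0.0938  0.146 ] tip [ 0.6208 -0.0934  0.178 ] x [ 0.024 -0.01  -1.   ] yaw -0.285 F [ 0.43  0.18 -0.1 ] op 0.0001 q [-0.27  0.56  1.32 -0.    1.24 -1.55]
tip rel hinge in cupboard axes [-0.0176 -0.1985] r 0.1993
door frame at 0.175 [  17.2 -198.6]
door frame at 0.25 [  32.  -196.7]
```

Now I feel for the hook, first a couple of 2–3 mm steps and then 1 mm.

Request:
send_rows(
  motion=[
    {"hand": -1,"slide": [4,0,0],"spin": 0},
    {"hand": -1,"slide": [3,0,0],"spin": 0},
  ],
)

```text
time: 11.85
tool_pos: [0.6215, -0.0938, 0.1379]
tool_rot: [-0.123, 1.546, -0.408]
contact_force: [-0.2, -0.1, 0.3]
opening: 0.0004
```

Request:
send_rows(
  motion=[
    {"hand": -1,"slide": [2,0,0],"spin": 0},
  ],
)

```text
time: 11.95
tool_pos: [0.6215, -0.0938, 0.1356]
tool_rot: [-0.123, 1.546, -0.408]
contact_force: [0.9, -0.1, 0.4]
opening: 0.0005
```

Request:
send_rows(
  motion=[
    {"hand": -1,"slide": [1,0,0],"spin": 0},
  ],
)

```text
time: 12.05
tool_pos: [0.6215, -0.0938, 0.1343]
tool_rot: [-0.124, 1.546, -0.409]
contact_force: [0.2, 0.6, 0.4]
opening: 0.0001
```

Request:
send_rows(
  motion=[
    {"hand": -1,"slide": [1,0,0],"spin": 0},
  ],
)

```text
time: 12.15
tool_pos: [0.6217, -0.0939, 0.1334]
tool_rot: [-0.121, 1.546, -0.407]
contact_force: [-0.6, -0.6, -0.3]
opening: 0.0006
```

Request:
send_rows(
  motion=[
    {"hand": -1,"slide": [1,0,0],"spin": 0},
  ],
)

```text
time: 12.25
tool_pos: [0.6219, -0.0939, 0.1327]
tool_rot: [-0.117, 1.545, -0.402]
contact_force: [-1.5, -0.6, 3.1]
opening: 0.0006
```

Request:
send_rows(
  motion=[
    {"hand": -1,"slide": [1,0,0],"spin": 0},
  ],
)

```text
time: 12.35
tool_pos: [0.6222, -0.094, 0.1323]
tool_rot: [-0.114, 1.544, -0.399]
contact_force: [-0.9, -0.5, 3.9]
opening: 0.0007
```

Contact is at TCP z ≈ 0.133, so the hook top is near 0.165. That matches the camera estimate and confirms the 32 mm tip offset. Next I press on gradually.

Request:
send_rows(
  motion=[
    {"hand": -1,"slide": [2,0,-0.3],"spin": 0},
    {"hand": -1,"slide": [2,0,-0.3],"spin": 0},
  ],
)

```text
time: 12.55
tool_pos: [0.6226, -0.0941, 0.1298]
tool_rot: [-0.099, 1.541, -0.384]
contact_force: [-1.3, 0.7, 5.8]
opening: 0.0005
```

Request:
send_rows(
  motion=[
    {"hand": -1,"slide": [2,0,-0.3],"spin": 0},
  ],
)

```text
time: 12.65
tool_pos: [0.6229, -0.0942, 0.1287]
tool_rot: [-0.092, 1.539, -0.377]
contact_force: [-1.0, 0.5, 7.3]
opening: 0.0007
```

Request:
send_rows(
  motion=[
    {"hand": -1,"slide": [2,0,-0.3],"spin": 0},
  ],
)

```text
time: 12.75
tool_pos: [0.6233, -0.0943, 0.1277]
tool_rot: [-0.085, 1.537, -0.37]
contact_force: [-0.6, -0.1, 8.4]
opening: 0.0005
```

Request:
send_rows(
  motion=[
    {"hand": -1,"slide": [2.6,0,-0.5],"spin": 0},
  ],
)

```text
time: 12.85
tool_pos: [0.6238, -0.0944, 0.1264]
tool_rot: [-0.075, 1.534, -0.36]
contact_force: [0.0, 0.2, 9.0]
opening: 0.0005
```

Request:
send_rows(
  motion=[
    {"hand": -1,"slide": [2.6,0,-0.5],"spin": 0},
  ],
)

```text
time: 12.95
tool_pos: [0.6245, -0.0945, 0.1253]
tool_rot: [-0.067, 1.53, -0.352]
contact_force: [-1.2, 0.6, 9.6]
opening: 0.0006
```

```bash
python3 st.py
```

```text
t 12.95 tcp [ 0.6245 -0.0945  0.1253] tip [ 0.6232 -0.0941  0.1573] x [ 0.038 -0.014 -0.999] yaw -0.285 F [-1.23  0.63  9.6 ] op 0.0006 q [-0.27  0.57  1.35 -0.    1.18 -1.55]
tip rel hinge in cupboard axes [-0.0151 -0.1989] r 0.1995
door frame at 0.175 [  19.8 -198.5]
door frame at 0.25 [  34.6 -196.4]
```

Depth is about 7.7 mm at 9.6 N, so the barb should be clear. Holding that pressure, I slide toward the door's inner face.

Request:
send_rows(
  motion=[
    {"hand": -1,"slide": [2.4,0,-4.5],"spin": 0},
  ],
)

```text
time: 13.05
tool_pos: [0.6221, -0.094, 0.1246]
tool_rot: [-0.062, 1.525, -0.347]
contact_force: [0.3, -1.3, 10.9]
opening: 0.0008
```

Request:
send_rows(
  motion=[
    {"hand": -1,"slide": [2,0,-4.5],"spin": 0},
  ],
)

```text
time: 13.15
tool_pos: [0.6196, -0.0934, 0.1245]
tool_rot: [-0.059, 1.519, -0.344]
contact_force: [0.6, -1.0, 10.9]
opening: 0.0002
```

Request:
send_rows(
  motion=[
    {"hand": -1,"slide": [1.8,0,-8],"spin": 0},
  ],
)

```text
time: 13.25
tool_pos: [0.6141, -0.092, 0.1245]
tool_rot: [-0.055, 1.513, -0.34]
contact_force: [-0.4, -1.6, 11.5]
opening: 0.0005
```

Request:
send_rows(
  motion=[
    {"hand": -1,"slide": [1.7,0,-8],"spin": 0},
  ],
)

```text
time: 13.35
tool_pos: [0.6084, -0.0904, 0.1245]
tool_rot: [-0.048, 1.507, -0.333]
contact_force: [1.1, 0.4, 11.1]
opening: 0.0005
```

Request:
send_rows(
  motion=[
    {"hand": -1,"slide": [1.6,0,-8],"spin": 0.02},
  ],
)

```text
time: 13.45
tool_pos: [0.6027, -0.0887, 0.1247]
tool_rot: [-0.02, 1.5, -0.326]
contact_force: [1.3, 0.9, 11.1]
opening: 0.0004
```

Request:
send_rows(
  motion=[
    {"hand": -1,"slide": [1.6,0,-8],"spin": 0.03},
  ],
)

```text
time: 13.55
tool_pos: [0.5971, -0.0868, 0.1248]
tool_rot: [0.017, 1.494, -0.32]
contact_force: [1.1, 0.6, 10.1]
opening: 0.0005
```

```bash
python3 st.py
```

```text
t 13.55 tcp [ 0.5971 -0.0868  0.1248] tip [ 0.5947 -0.086   0.1567] x [ 0.073 -0.024 -0.997] yaw -0.337 F [ 1.15  0.63 10.13] op 0.0005 q [-0.27  0.5   1.48 -0.    1.08 -1.5 ]
tip rel hinge in cupboard axes [-0.0443 -0.1941] r 0.1991
door frame at 0.175 [  -9.9 -198.9]
door frame at 0.25 [   5.1 -199.1]
```

Request:
send_rows(
  motion=[
    {"hand": -1,"slide": [1.6,0,-8],"spin": 0.03},
    {"hand": -1,"slide": [1.6,0,-8],"spin": 0.03},
    {"hand": -1,"slide": [1.6,0,-6],"spin": 0.03},
  ],
)

```text
time: 13.85
tool_pos: [0.5822, -0.081, 0.1249]
tool_rot: [0.114, 1.475, -0.317]
contact_force: [0.9, -1.8, 9.9]
opening: 0.0004
```

```bash
python3 st.py
python3 - <<'E'
from h import *
from cell import vision
t=vision.read_camera("scene");cv2.imwrite("pics/scene5.png",t["pixels"]);cv2.imwrite("pics/sc5.png",cv2.resize(t["pixels"][120:300,130:310],None,fx=3.3,fy=3.3))
np.savez("scene5.npz",**{k:t[k] for k in ["pixels","range_z","fx","fy","cx","cy","world_from_camera"]})
E
```

```text
t 13.85 tcp [ 0.5822 -0.081   0.1249] tip [ 0.5793 -0.08    0.1568] x [ 0.091 -0.03  -0.995] yaw -0.43 F [ 0.92 -1.84  9.91] op 0.0004 q [-0.27  0.46  1.55 -0.01  1.04 -1.4 ]
tip rel hinge in cupboard axes [-0.0603 -0.1899] r 0.1993
door frame at 0.175 [ -26.3 -197.5]
door frame at 0.25 [ -11.5 -199. ]
```

View pics/sc5.png

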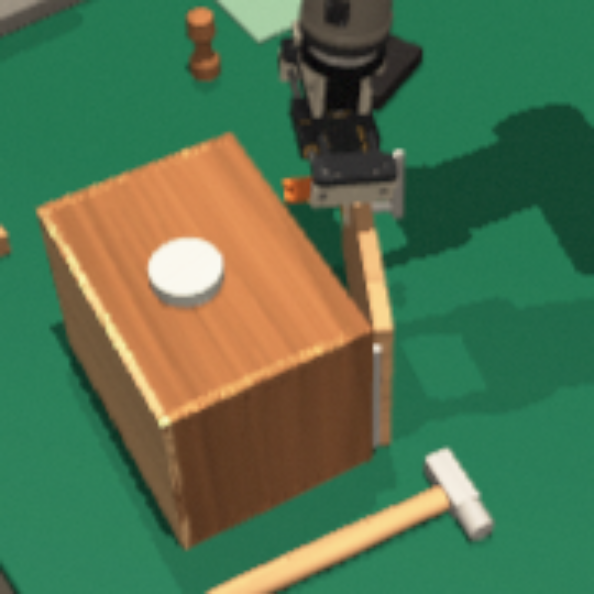

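The door is past the catch, and the hook end with its barb is visible in front of the top's edge at (295,188). I ease off the hook and keep pushing the inner face around the arc.

Request:
send_rows(
  motion=[
    {"hand": -1,"slide": [-4,0,-2],"spin": 0.04},
    {"hand": -1,"slide": [-4,0,-4],"spin": 0.03},
    {"hand": -1,"slide": [-3,0,-6],"spin": 0.03},
    {"hand": -1,"slide": [0,0,-8],"spin": 0.04},
    {"hand": -1,"slide": [0,0,-8],"spin": 0.04},
  ],
)

```text
time: 14.4
tool_pos: [0.5588, -0.0683, 0.136]
tool_rot: [0.29, 1.465, -0.33]
contact_force: [1.2, -0.4, 0.9]
opening: 0.0006
```

```bash
cat >> st.py <<'E'
a=np.arctan2(-h[0],-h[1]); rr=np.hypot(*h)
print("door angle if finger touches", round(a+np.arcsin(.010/rr),3), "tool theta", round(-yaw-.114,3))
E
python3 st.py
```

```text
t 14.4 tcp [ 0.5588 -0.0683  0.136 ] tip [ 0.5556 -0.0672  0.1678] x [ 0.1   -0.034 -0.994] yaw -0.618 F [ 1.18 -0.44  0.92] op 0.0006 q [-0.25  0.4   1.61 -0.01  1.02 -1.2 ]
tip rel hinge in cupboard axes [-0.0853 -0.1799] r 0.1991
door frame at 0.175 [ -52.7 -192. ]
door frame at 0.25 [ -38.2 -195.4]
door angle if finger touches 0.493 tool theta 0.504
```

Request:
send_rows(
  motion=[
    {"hand": -1,"slide": [-1,0,-10],"spin": 0.05},
    {"hand": -1,"slide": [-0.5,0,-11],"spin": 0.055},
    {"hand": -1,"slide": [-0.5,0,-11],"spin": 0.055},
    {"hand": -1,"slide": [-0.5,0,-11],"spin": 0.055},
    {"hand": -1,"slide": [-0.5,0,-11],"spin": 0.055},
  ],
)

```text
time: 14.9
tool_pos: [0.5181, -0.033, 0.1333]
tool_rot: [0.556, 1.462, -0.346]
contact_force: [-1.6, -1.6, 4.2]
opening: 0.0004
```

```bash
python3 st.py
```

```text
t 14.9 tcp [ 0.5181 -0.033   0.1333] tip [ 0.5148 -0.0318  0.1652] x [ 0.102 -0.037 -0.994] yaw -0.899 F [-1.58 -1.65  4.23] op 0.0004 q [-0.2   0.33  1.73 -0.02  0.97 -0.86]
tip rel hinge in cupboard axes [-0.1299 -0.1493] r 0.1979
door frame at 0.175 [-101.9 -169.7]
door frame at 0.25 [ -88.9 -176.8]
door angle if finger touches 0.767 tool theta 0.785
```

Request:
send_rows(
  motion=[
    {"hand": -1,"slide": [-3,0,-10],"spin": 0.05},
    {"hand": -1,"slide": [-1.5,0,-11],"spin": 0.055},
    {"hand": -1,"slide": [-0.8,0,-11],"spin": 0.055},
    {"hand": -1,"slide": [-0.8,0,-11],"spin": 0.055},
    {"hand": -1,"slide": [-0.8,0,-11],"spin": 0.055},
  ],
)

```text
time: 15.4
tool_pos: [0.4876, 0.0133, 0.135]
tool_rot: [0.822, 1.46, -0.361]
contact_force: [0.5, -0.7, 0.4]
opening: 0.0004
```

```bash
python3 st.py;python3 - <<'E'
from h import *
from cell import vision
t=vision.read_camera("scene");cv2.imwrite("pics/sc6.png",cv2.resize(t["pixels"][80:330,130:400],None,fx=2.4,fy=2.4))
E
```

```text
t 15.4 tcp [0.4876 0.0133 0.135 ] tip [0.4843 0.0145 0.1668] x [ 0.103 -0.039 -0.994] yaw -1.181 F [ 0.55 -0.73  0.42] op 0.0004 q [-0.11  0.28  1.81 -0.03  0.95 -0.48]
tip rel hinge in cupboard axes [-0.1655 -0.1068] r 0.1969
door frame at 0.175 [-144.3 -134. ]
door frame at 0.25 [-133.9 -144.4]
door angle if finger touches 1.049 tool theta 1.067
```

View pics/sc6.png

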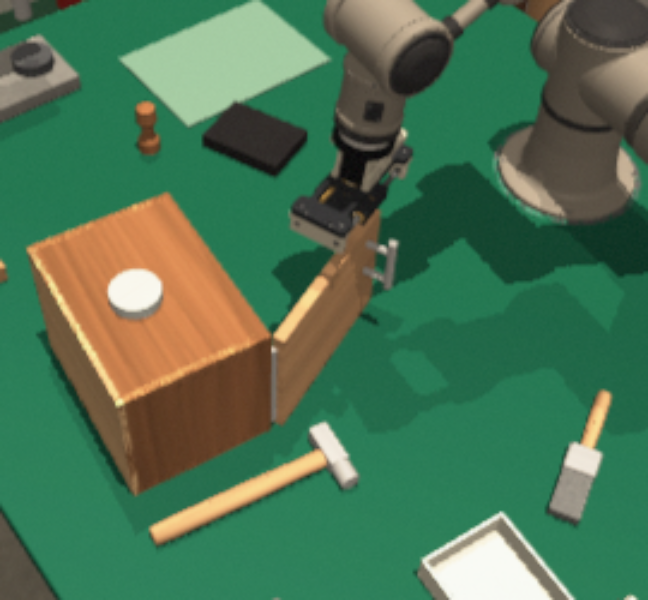

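The door is at about 1.05 rad, well clear of the hammer. I continue to about 1.55 rad.

Request:
send_rows(
  motion=[
    {"hand": -1,"slide": [-1.5,0,-11],"spin": 0.055},
    {"hand": -1,"slide": [-1,0,-11],"spin": 0.055},
    {"hand": -1,"slide": [-0.8,0,-11],"spin": 0.055},
    {"hand": -1,"slide": [-0.8,0,-11],"spin": 0.055},
    {"hand": -1,"slide": [-0.8,0,-11],"spin": 0.055},
    {"hand": -1,"slide": [-0.8,0,-11],"spin": 0.055},
  ],
)

```text
time: 16.05
tool_pos: [0.4694, 0.078, 0.1351]
tool_rot: [1.138, 1.463, -0.384]
contact_force: [0.4, -0.7, -0.5]
opening: 0.0002
```

```bash
python3 st.py
```

```text
t 16.05 tcp [0.4694 0.078  0.1351] tip [0.4662 0.0793 0.1669] x [ 0.1   -0.04  -0.994] yaw -1.52 F [ 0.42 -0.7  -0.52] op 0.0002 q [ 0.04  0.26  1.83 -0.05  0.95  0.02]
tip rel hinge in cupboard axes [-0.1909 -0.0445] r 0.196
door frame at 0.175 [-180.2  -77.1]
door frame at 0.25 [-173.9  -90.4]
door angle if finger touches 1.393 tool theta 1.406
```

Request:
send_rows(
  motion=[
    {"hand": -1,"slide": [-1,0,-11],"spin": 0.055},
    {"hand": -1,"slide": [-0.8,0,-10],"spin": 0.05},
    {"hand": -1,"slide": [-0.8,0,-7],"spin": 0.035},
    {"hand": -1,"slide": [0,0,-3],"spin": 0.015},
    {"hand": -1,"slide": [0,0,2],"spin": 0},
    {"hand": -1,"slide": [0,0,4],"spin": 0},
  ],
)

```text
time: 16.65
tool_pos: [0.4681, 0.1036, 0.1351]
tool_rot: [1.273, 1.465, -0.402]
contact_force: [-0.1, 0.5, 0.0]
opening: 0.0005
```

```bash
python3 st.py
```

```text
t 16.65 tcp [0.4681 0.1036 0.1351] tip [0.465  0.1049 0.1669] x [ 0.098 -0.042 -0.994] yaw -1.674 F [-0.13  0.5   0.02] op 0.0005 q [ 0.1   0.27  1.81 -0.06  0.96  0.23]
tip rel hinge in cupboard axes [-0.195  -0.0191] r 0.1959
door frame at 0.175 [-188.6  -52.8]
door frame at 0.25 [-184.2  -66.8]
door angle if finger touches 1.524 tool theta 1.56
```

Now I lift straight out (the barb is ahead, so no sideways move yet) and then retreat.

Request:
send_rows(
  motion=[
    {"hand": -1,"slide": [-8,0,1],"spin": 0},
    {"hand": -1,"slide": [-12,0,1],"spin": 0},
    {"hand": -1,"slide": [-14,0,1],"spin": 0},
    {"hand": -1,"slide": [-14,0,1],"spin": 0},
    {"hand": -1,"slide": [-14,0,1],"spin": 0},
    {"hand": -1,"slide": [-14,0,1],"spin": 0},
    {"hand": -1,"slide": [-14,0,1],"spin": 0},
    {"hand": -1,"slide": [-8,0,0],"spin": 0},
  ],
)

```text
time: 17.45
tool_pos: [0.4568, 0.0964, 0.2393]
tool_rot: [1.267, 1.465, -0.409]
contact_force: [0.4, 0.5, -0.3]
opening: 0.0006
```

Request:
send_rows(
  motion=[
    {"hand": -1,"slide": [0,0,15],"spin": 0},
    {"hand": -1,"slide": [0,0,20],"spin": 0},
    {"hand": -1,"slide": [0,0,20],"spin": 0},
    {"hand": -1,"slide": [0,0,20],"spin": 0},
    {"hand": -1,"slide": [0,0,20],"spin": 0},
    {"hand": -1,"slide": [0,0,20],"spin": 0},
    {"hand": -1,"slide": [0,0,20],"spin": 0},
    {"hand": -1,"slide": [0,0,10],"spin": 0},
  ],
)

```text
time: 18.25
tool_pos: [0.4407, -0.0532, 0.2475]
tool_rot: [1.286, 1.461, -0.386]
contact_force: [-1.1, -0.4, -0.2]
opening: 0.0009
```

```bash
python3 st.py
python3 - <<'E'
from h import *
from cell import vision
for n in ["top","scene"]:
    t=vision.read_camera(n);cv2.imwrite(f"pics/{n}7.png",t["pixels"])
    np.savez(n+"7.npz",**{k:t[k] for k in ["pixels","range_z","fx","fy","cx","cy","world_from_camera"]})
    for o in ["wax_tin","rivet_jar","hammer"]:
        r=vision.cut_out(t,o)
        if r:
            W,_,_=cloud(t,r[0]["mask"]);print(n,o,round(r[0]["conf"],2),np.round(np.median(W,axis=1),3))
    W,u,v=cloud(t)
    O=np.array([.748,-.034]);c,q=np.cos(-.114),np.sin(-.114);Rc=np.array([[c,-q],[q,c]])
    h=Rc.T@(W[:2]-O[:,None])-np.array([[-.102],[.125]])
    m=(abs(W[2]-.183)<.005)&(h[0]<-.03)&(h[0]>-.28)&(abs(h[1])<.08)
    if m.sum()>20:
        vx,vy,x0,y0=cv2.fitLine((h[:,m].T*1000).astype(np.float32),cv2.DIST_HUBER,0,.01,.01).ravel()
        print(n,"door top pts",m.sum(),"theta",np.arctan2(abs(vx),-vy*np.sign(vx)*-1), x0,y0)
E
```

```text
t 18.25 tcp [ 0.4407 -0.0532  0.2475] tip [ 0.4374 -0.0519  0.2793] x [ 0.102 -0.041 -0.994] yaw -1.67 F [-1.12 -0.44 -0.15] op 0.0009 q [-0.28  0.08  1.72 -0.01  1.23 -0.18]
tip rel hinge in cupboard axes [-0.2045 -0.1781] r 0.2712
door frame at 0.175 [-170.4 -211. ]
door frame at 0.25 [-154.1 -223.1]
door angle if finger touches 0.891 tool theta 1.556
top wax_tin 0.6 [0.711 0.175 0.024]
top rivet_jar 0.59 [ 0.694 -0.211  0.082]
top hammer 0.86 [0.713 0.175 0.024]
top door top pts 345 theta 1.5702875 -141.24323 7.758702
scene wax_tin 0.68 [ 0.765 -0.022  0.217]
scene rivet_jar 0.61 [ 0.511 -0.427  0.058]
scene hammer 0.96 [0.728 0.178 0.023]
scene door top pts 383 theta 1.569918 -139.05496 8.590044
```

View pics/top7.png

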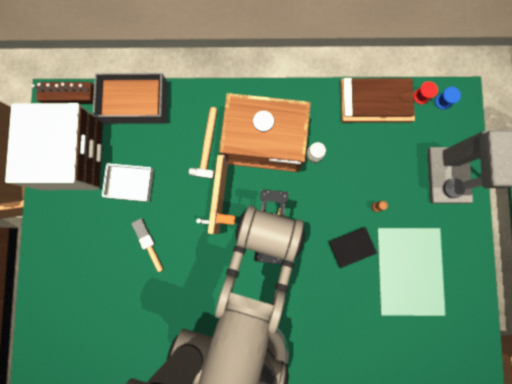

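View pics/scene7.png

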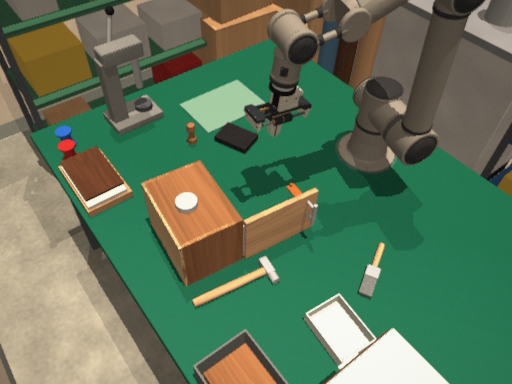

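In the top picture the door stands out at (217,195) at about 1.57 rad. The tin, jar and hammer are where they were, and the gripper is clear. I let it settle and hand in.

Request:
send_rows(
  motion=[
    {"hand": -1,"slide": [0,0,0],"spin": 0},
    {"hand": -1,"slide": [0,0,0],"spin": 0},
    {"hand": -1,"slide": [0,0,0],"spin": 0},
  ],
)

```text
time: 18.95
tool_pos: [0.4411, -0.0498, 0.2472]
tool_rot: [1.291, 1.461, -0.377]
contact_force: [-0.4, -0.8, -0.8]
opening: 0.0009
```

Run:
```python
from cell import job,observe
print(job.hand_in()); s=observe(); print(s["time"],s["contact_force"])
```

```text
the job is handed in; nothing more can be done
None
the job is handed in; nothing more can be done
```

The cupboard door is open and standing at about 1.57 rad, and I handed the job in at about 19 s.

- **Pull to the catch:** I pulled the door by its handle until the hook caught it at about 0.177 rad, with about 7 N at the wrist. I then eased back about 1 mm and let go.
- **Hook:** With shut fingers in the gap, I felt the hook top at z ≈ 0.165 m, about 7–8 mm below nominal. I pressed it about 8.5 mm down at 10–11.5 N and kept it there past about 0.36 rad while the fingers pushed the door's inner face past the catch.
- **Swing:** I then eased off the hook, swung the door wide, lifted straight out and moved away.

**Last checks:**
- The top and scene cameras both put the door at about 1.57 rad.
- In the pictures nothing else on the bench looks moved. By measurement, the hammer (both cameras), the jar (top) and the tin (scene) came out within about 1 cm of where they started.
- The wrist force read near zero with the gripper clear.
- The highest force I read on the hook was 11.5 N.

**What failed or disagreed:**
- The first pinch missed: the fingers closed just above the bar without moving the handle. The wrist camera's depth data puts the real fingertips about 32 mm short of the reported TCP. I allowed for this, and the hook touch agreed.
- The tool gradually tilted to about 0.1 rad as it moved, which did no harm.
- In the last pictures the detector gave two clearly wrong hits: "wax_tin" on the hammer (top camera) and "rivet_jar" on the slicker (scene camera).

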